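# Slide the tan packing board out from under the stacked punnets

### The arm

A 6-joint arm with a two-finger parallel gripper is mounted at the origin on the work surface. World frame = base frame: x ahead of the robot, y to its left, z up, the work surface at z = 0. Lengths are in m, angles in degrees, forces in N, time in s.
With the tool pointing down it reaches from about 0.275 to 0.975 m from the base axis. Payload 8.4 kg.
Tool frame: the origin (TCP) lies at the centre of the arm's flange, where the gripper is bolted on; the fingertips stand 190 mm ahead of it and the grasp point (between the pads) lies 171 mm ahead of it; x points along the fingers, y is the direction in which the jaws open and shut, and the axes are right-handed (so a half turn about x gives the same grasp; the last joint's range is limited). The gripper opens to 92 mm and grips with 3 to 60 N. Pads are 20 mm wide; open, the fingers measure 128 mm over their backs; the gripper's body (75 mm by 189 mm) begins 69 mm behind the grasp point.
Start: joints at [70.05, 20.225, 93.587, -0, 66.188, -0.138], TCP at [0.212, 0.588, 0.405] pointing down, gripper open.
Joint ranges: [-150.9, 150.9], [-52.94, 120.26], [3.33, 152.33], [-74.26, 254.26], [0, 154.13], [-172.89, 172.89]. Speed limits (degrees/s): [127.2, 127.2, 159.86, 180, 180, 180].

### API

Orientations are given as a 3x3 rotation matrix whose columns are the frame's x, y, z axes.
In Python, from workcell import bot, optics gives the robot as it stands.
- The arm moves only by the tool servo_tool, never from a script. Its arguments are lists of equal length, an entry for each row: "claw": the closure, from 0 (fully open) to 1 (shut); "delta_pos": the shift along the tool's x, y, z in m, a list of three; "angular": the turn, a rotation vector about the tool's x, y, z in degrees, a list of three. A call has 1 to 8 rows; each row is the pose to reach, as a shift and turn from the pose measured when the call began, along the tool's axes at that moment; what a row does not reach only later rows make up. A row lasts 1/12 s, in which the tool goes at most 41.7 mm and 7.16 degrees, less where a joint would pass 70% of its speed; a pose out of reach is approached as far as the arm can. A call with a gripper value outside its range is refused whole. The fingers move at their own pace and stop on an object; "force" is the grip in N (left out, the last holds). Time passes only in rows, so rows that repeat a pose let the fingers close. It gives the time, the measured TCP pose, the force and the opening at its end, in the units of the state.
- bot.sense(): the state, without advancing time (a new reading comes with each control period).
- optics.grab_frame(name): name is "scene" or "side" or "wrist"; returns a dict with "img" (480x640x3 uint8, red, green, blue), "fovy" (degrees; the focal length in pixels is half the picture's height over the tangent of half this angle, whatever the lens; pixels are square), "cx", "cy" (the principal point, pixels), "dist_coeffs" ([k1, k2, p1, p2, k3] as OpenCV has them; the pictures are not rectified), "origin" and "rotation" of the camera in the world. Camera axes: x right, y up, looking along -z (the intrinsics and any distortion apply to the point x, -y, -z); pixel columns grow to the right and rows downward; lengths in m; the calibration is good to about 2 mm. A picture is of the moment at which its call begins. There is no depth.
- bot.finish_job(): hands the job in, once; it reports no verdict.
The state is a dict: "t": time; "q": joint angles; "qvel": joint speeds; "joint_torque": joint torques, N m; "tcp_pos": TCP position; "orientation": TCP orientation; "wrist_force": force on the tool from outside, world axes, zero at the start; "torque": the same for the moment, N m; "opening": finger opening in m.
Only numpy, scipy, OpenCV 4.12 (cv2) and the standard library are available. Lean on these libraries where they do the work, as an engineer would, in place of code of your own. Each camera call takes 0.05 s, during which the arm holds its last target. There are 200 camera calls.

### The job

On the green packing bench, take hold of the tan board by its upright grip and slide it along the bench, straight out from under its two stacked punnets, until it is completely clear of them and of the stop bar that holds them back. Leave it lying flat on the bench with the punnets still stacked upright behind their bar, do not lift the board or the punnets, leave the white board as it is, and let go.

Things in the scene. Friction and masses are not known exactly. Their poses are not given: they have to be found in the camera images.
- tan_grip (a point): Point in the grip of the tan board to slide out, 30 mm above the bench (z = 0). Grip: upright block 40 mm long (x), 16 wide (y, pinch here), top at 46. Board: flat plate 195 x 110 x 6 mm, 0.16 kg, its rear edge 165 mm from this point in +x, front edge 30 mm in -x. +x points to the stack, z up: slide it out along -x, under the bar. The two boards' places (left, right) may be swapped.
- tan_lower: Lower punnet on the tan board: closed, red cherry tomatoes, 90 (x) x 116 (y) x 38 mm high, 0.12 kg, loose; drops 6 mm as the board leaves. Origin: centre of underside. Its front, 75 mm from tan_grip, is 1 to 6 mm behind a fixed dark green stop bar (8 mm thick, 14 to 32 mm above the bench, post at each end) that bridges the board; the board slides freely beneath, the bar holds the punnets back.
- tan_upper: Upper punnet of the tan board's stack, same kind and size (90 x 116 x 38 mm), standing loose and square on the flat lid of the lower one. Origin: centre of its underside; z up.
- white_grip (a point): The same point (30 mm above the bench, in the grip) of the white board: same shape and size, under its own two punnets and behind its own stop bar. A bystander that stays where it is.
Not all that is in view belongs to the job. What is shaped like the part that bears tan_grip but orange is not meant.

How it is judged:
By the outcome, as a careful person would: the job done as asked, in the order asked, and still so for the second after the job is handed in, with the robot touching nothing.
It also fails if it takes over 32 s, if anything falls off the work surface, if the arm or the gripper's body presses on something with over 40 N, if the wrist force passes 120 N, or if a joint passes its speed limit or range.

## Working session

There is one attempt and no reset: what is moved stays moved. The work goes in short steps, Python scripts to look and compute and a tool call to move; the robot and the scene stay as the last step left them, time stands still between calls to the robot, and variables do not carry over. Pictures are saved under pics/ and viewed, about 8 in all and at most 12, crops included, and the job is handed in when it is done.

Besides the shell and the picture viewer there is one more tool, called as a command line: name --argument value ..., lists and objects as JSON in quotes. servo_tool: Moves the arm, as the interface text tells. Its arguments: {"type":"object","properties":{"claw":{"type":"array","items":{"type":"number"}},"delta_pos":{"type":"array","items":{"type":"array","items":{"type":"number"}}},"angular":{"type":"array","items":{"type":"array","items":{"type":"number"}}},"force":{"type":"number"}},"required":["claw","delta_pos","angular"]}

```bash
mkdir -p pics; cat > h.py <<'E'
import numpy as np, cv2, pickle
def grab(n):
    from workcell import optics
    f=optics.grab_frame(n); pickle.dump(f,open(f'{n}.pkl','wb')); return f
def load(n): return pickle.load(open(f'{n}.pkl','rb'))
def K(f):
    F=240/np.tan(np.radians(f['fovy'])/2); return np.array([[F,0,f['cx']],[0,F,f['cy']],[0,0,1.]])
def rays(f,px):
    u=cv2.undistortPoints(np.array(px,float).reshape(-1,1,2),K(f),np.array(f['dist_coeffs'],float)).reshape(-1,2)
    d=np.c_[u[:,0],-u[:,1],-np.ones(len(u))]@np.array(f['rotation']).T
    return np.array(f['origin']),d
def onz(f,px,z):
    o,d=rays(f,px); return o+d*((z-o[2])/d[:,2])[:,None]
def proj(f,P):
    c=(np.array(P,float).reshape(-1,3)-f['origin'])@np.array(f['rotation']); c=c*[1,-1,-1]
    return cv2.projectPoints(c,np.zeros(3),np.zeros(3),K(f),np.array(f['dist_coeffs'],float))[0].reshape(-1,2)
E
python3 - <<'E'
from h import *
for n in('scene','side'):
    f=grab(n); cv2.imwrite(f'pics/{n}0.png',f['img'][:,:,::-1]); print(n,f['origin'],np.round(f['rotation'],3).tolist(),f['fovy'])
from workcell import bot; print(bot.sense())
E
```

```text
scene [ 1.11318649 -0.33671324  0.77599579] [[0.525, -0.621, 0.583], [0.851, 0.387, -0.354], [-0.006, 0.682, 0.732]] 44.63018725468054
side [ 0.21725806 -0.57191437  0.65270536] [[0.877, 0.33, -0.35], [-0.481, 0.595, -0.644], [-0.005, 0.733, 0.68]] 49.86844371924451
{'t': 0.1, 'q': array([ 7.00479327e+01,  2.02577600e+01,  9.36233554e+01,  8.76699453e-05,
        6.61883451e+01, -1.36575337e-01]), 'qvel': array([-0.0713375 ,  0.00869385, -0.15371026,  0.01131056, -0.06187523,
        0.02733664]), 'joint_torque': array([ 1.70097028e-03, -5.94905913e+01, -3.34933019e+01,  6.99187070e-02,
        1.83530850e-02,  1.14952852e-05]), 'tcp_pos': array([0.2117909 , 0.58780537, 0.4040578 ]), 'orientation': array([[-4.14998953e-04,  3.38992639e-01,  9.40788934e-01],
       [-1.13907260e-03,  9.40788244e-01, -3.38992893e-01],
       [-9.99999265e-01, -1.21230860e-03, -4.28890741e-06]]), 'wrist_force': array([-0.53076322,  0.34159012,  0.04391863]), 'torque': array([ 0.01397608, -0.00420192,  0.03684431]), 'opening': 0.09177877464747133}
```

View pics/scene0.png

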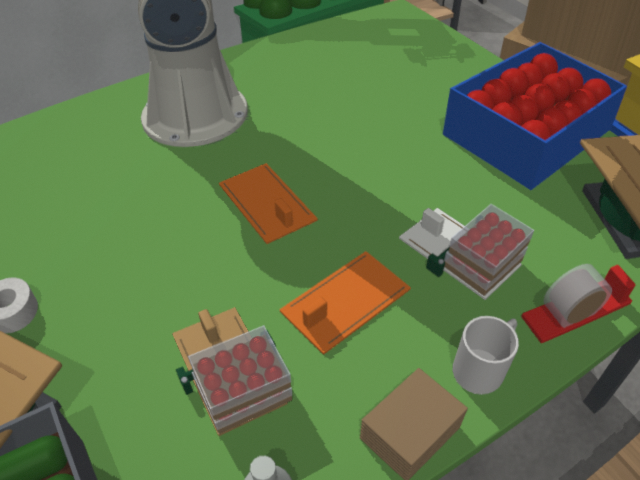

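View pics/side0.png

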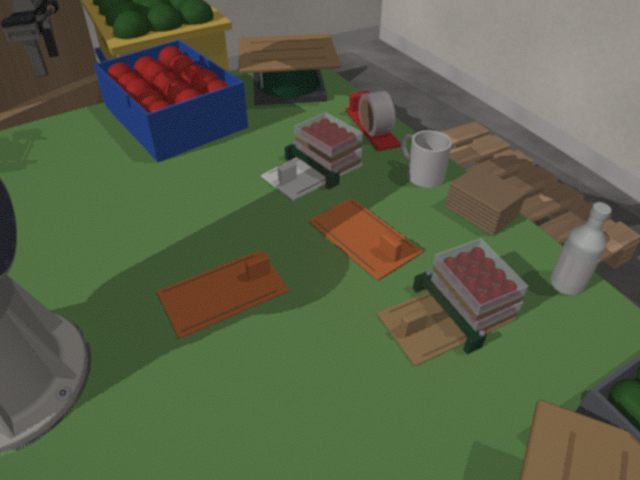

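Candidates for the part with the tan grip:
- Tan board with stack: scene (208,330), side (413,318).
- White board with stack: scene (432,222). This is the bystander.
- Orange boards, no stack: scene (270,203) and (345,300). These are decoys.

The tan one fits by colour, stack and stop bar, so I'll confirm it in an enlarged crop.

```bash
python3 - <<'E'
from h import *
a=load('scene')['img'][300:430,165:305]; b=load('side')['img'][235:365,372:512]
o=np.hstack([cv2.resize(x,None,fx=2.85,fy=2.85,interpolation=cv2.INTER_CUBIC) for x in(a,b)])
o=cv2.convertScaleAbs(o,alpha=1.6)
cv2.imwrite('pics/crop1.png',o[:,:,::-1]); print(o.shape)
E
```

```text
(370, 798, 3)
```

View pics/crop1.png

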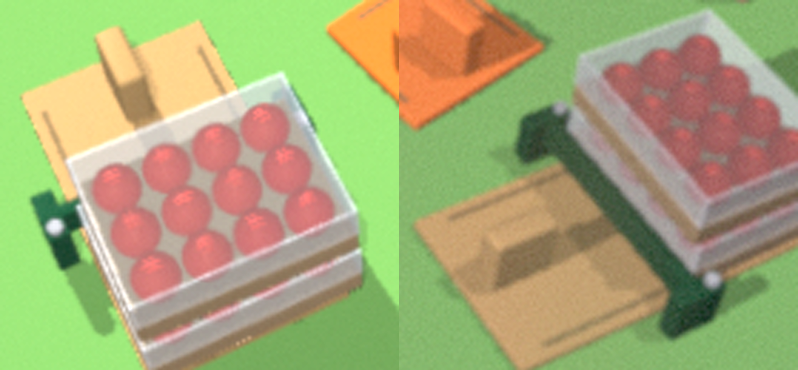

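The crop shows the tan board, its upright grip and the green bar with the stack behind it. In the crop, the scene front corners are (22,95) and (200,22), and the side front corners are (415,225) and (522,369).

```bash
python3 - <<'E'
from h import *
s=lambda p:[(x/2.85+165-.3,y/2.85+300-.3) for x,y in p]
d=lambda p:[((x-399)/2.85+372-.3,y/2.85+235-.3) for x,y in p]
S,D=load('scene'),load('side')
np.set_printoptions(precision=4,suppress=True)
a=onz(S,s([(22,95),(200,22)]),.006); b=onz(D,d([(415,225),(522,369),(668,292)]),.006)
print('corners scene',a,np.linalg.norm(a[0,:2]-a[1,:2])); print('side',b,np.linalg.norm(b[0,:2]-b[1,:2]))
print('grip top scene',onz(S,s([(97,35),(124,28),(148,98)]),.046))
print('grip top side',onz(D,d([(485,235),(546,206),(560,222),(499,252)]),.046))
for f,c,n in((S,a,'s'),(D,b[:2],'d')):
    m=c[:2,:2].mean(0); e=c[1,:2]-c[0,:2]; e/=np.linalg.norm(e); x=np.array([-e[1],e[0]])
    if x@[m[0],m[1]]<0 : x=-x
    print(n,'x axis',x,np.degrees(np.arctan2(x[1],x[0])),'grip',m+.03*x)
E
```

```text
corners scene [[ 0.5494 -0.2707  0.006 ]
 [ 0.5561 -0.1623  0.006 ]] 0.10854927761354759
side [[ 0.5541 -0.1657  0.006 ]
 [ 0.5495 -0.2718  0.006 ]
 [ 0.6479 -0.2718  0.006 ]] 0.10621898464774913
grip top scene [[ 0.5635 -0.2234  0.046 ]
 [ 0.5669 -0.2088  0.046 ]
 [ 0.6152 -0.2169  0.046 ]]
grip top side [[ 0.5615 -0.2143  0.046 ]
 [ 0.6014 -0.2144  0.046 ]
 [ 0.6012 -0.2268  0.046 ]
 [ 0.5613 -0.227   0.046 ]]
s x axis [ 0.9981 -0.0613] -3.515549167478033 grip [ 0.5827 -0.2183]
d x axis [ 0.9991 -0.0434] -2.4876039201329196 grip [ 0.5818 -0.22  ]
```

servo_tool --claw '[0,0,0,0,0,0,0,0]' --delta_pos '[[0.045,-0.634,0.622],[0.045,-0.634,0.622],[0.045,-0.634,0.622],[0.045,-0.634,0.622],[0.045,-0.634,0.622],[0.045,-0.634,0.622],[0.045,-0.634,0.622],[0.045,-0.634,0.622]]' --angular '[[-18,0,0],[-18,0,0],[-18,0,0],[-18,0,0],[-18,0,0],[-18,0,0],[-18,0,0],[-18,0,0]]'

```text
t: 0.77
tcp_pos: [0.3507, 0.2835, 0.3877]
orientation: [[-0.0, 0.031, 1.0], [-0.001, 1.0, -0.031], [-1.0, -0.001, -0.0]]
wrist_force: [1.3, 0.2, 0.1]
opening: 0.0918
```

```bash
cat > mv.py <<'E'
import sys,numpy as np
from workcell import bot
from scipy.spatial.transform import Rotation as R
# target grasp x y z yaw(of tool y minus 90)
x,y,z,yaw=map(float,sys.argv[1:5]); s=bot.sense(); M=s['orientation']; a=np.radians(yaw+90)
T=np.c_[[0,0,-1],[np.cos(a),np.sin(a),0],[np.sin(a),-np.cos(a),0]]
np.set_printoptions(precision=4,suppress=True)
print('t',s['t'],'q',s['q'],'tcp',s['tcp_pos'],'F',s['wrist_force'],'op',s['opening'])
print('delta',M.T@(np.array([x,y,z+.171])-s['tcp_pos']),'rot',np.degrees(R.from_matrix(M.T@T).as_rotvec()))
E
python3 mv.py .582 -.2195 .189 -2
```

```text
t 0.7667 q [ 38.7699   5.6323 115.0257  -0.0479  59.4054 -49.4211] tcp [0.3507 0.2835 0.3877] F [1.3385 0.1505 0.058 ] op 0.09183316343305482
delta [ 0.0282 -0.4955  0.2468] rot [ 0.2154 -0.0213  0.0726]
```

servo_tool --claw '[0,0,0,0,0,0,0,0]' --delta_pos '[[0.028,-0.495,0.247],[0.028,-0.495,0.247],[0.028,-0.495,0.247],[0.028,-0.495,0.247],[0.028,-0.495,0.247],[0.028,-0.495,0.247],[0.028,-0.495,0.247],[0.028,-0.495,0.247]]' --angular '[[0,0,0],[0,0,0],[0,0,0],[0,0,0],[0,0,0],[0,0,0],[0,0,0],[0,0,0]]'

```text
t: 1.43
tcp_pos: [0.4898, -0.0194, 0.3711]
orientation: [[-0.0, 0.031, 1.0], [-0.001, 1.0, -0.031], [-1.0, -0.001, -0.0]]
wrist_force: [0.2, 0.4, 0.6]
opening: 0.0919
```

```bash
python3 mv.py .582 -.2195 .189 -2
```

```text
t 1.4333 q [ -2.4146  10.409  111.7037  -0.08    57.9099 -90.5735] tcp [ 0.4898 -0.0194  0.3711] F [0.2139 0.4057 0.6085] op 0.09194190822864652
delta [ 0.0113 -0.1971  0.0985] rot [ 0.2014 -0.0232  0.0676]
```

servo_tool --claw '[0,0,0,0,0,0,0,0]' --delta_pos '[[0.011,-0.197,0.098],[0.011,-0.197,0.098],[0.011,-0.197,0.098],[0.011,-0.197,0.098],[0.011,-0.197,0.098],[0.011,-0.197,0.098],[0.011,-0.197,0.098],[0.011,-0.197,0.098]]' --angular '[[0,0,0],[0,0,0],[0,0,0],[0,0,0],[0,0,0],[0,0,0],[0,0,0],[0,0,0]]'

```text
t: 2.1
tcp_pos: [0.5811, -0.2194, 0.3595]
orientation: [[-0.002, 0.033, 0.999], [-0.0, 0.999, -0.033], [-1.0, -0.0, -0.002]]
wrist_force: [-0.5, 0.5, 0.2]
opening: 0.0918
```

```bash
python3 - <<'E'
from h import *
f=grab('wrist'); cv2.imwrite('pics/w1.png',cv2.convertScaleAbs(f['img'],alpha=1.4)[:,:,::-1]); print(f['origin'],f['rotation'],f['fovy'])
E
python3 mv.py .582 -.2195 .032 -2
```

```text
[ 0.51287252 -0.21804621  0.34022825] [[ 3.10599515e-02 -9.70169521e-01 -2.40429573e-01]
 [ 9.99517349e-01  3.02902216e-02  6.89728180e-03]
 [ 5.91132456e-04 -2.40527758e-01  9.70642080e-01]] 71.08029930035985
t 2.15 q [ -20.7398   22.4038   96.5038   -0.0542   61.1991 -108.8949] tcp [ 0.5809 -0.2185  0.3598] F [-0.3417  0.0161 -0.2394] op 0.09158372860548454
delta [ 0.1568 -0.0009  0.0014] rot [ 0.1812 -0.1163  0.0105]
```

View pics/w1.png

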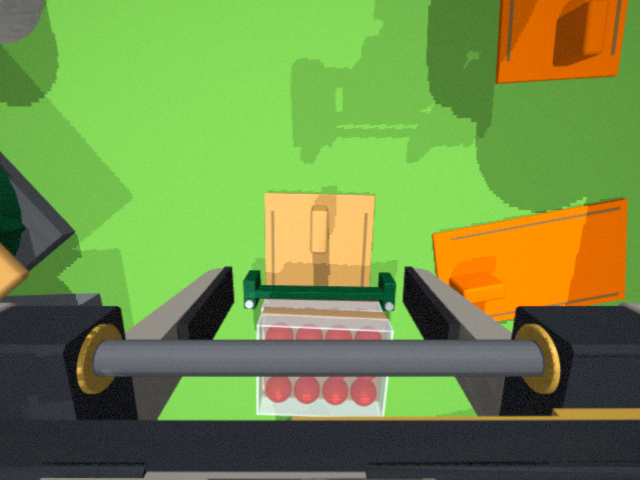

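The wrist view shows the tan board's front corners at (265,194) and (375,196), and the grip at about (319,229). The bar is at row 293 and the stack lies behind it. The way out (image up) is clear, since both orange boards are well to the right. Next I'll fit the edges.

```bash
python3 - <<'E'
from h import *
np.set_printoptions(precision=4,suppress=True)
f=load('wrist'); h=cv2.cvtColor(f['img'],cv2.COLOR_RGB2HSV)
m=((h[...,0]<25)&(h[...,1]>60)).astype(np.uint8); m[:,:240]=0;m[:,400:]=0;m[:150]=0;m[270:]=0
rows=range(202,262); L=[];Rr=[]
for r in rows:
    c=np.flatnonzero(m[r]); L.append((c[0]-.5,r)); Rr.append((c[-1]+.5,r))
cols=range(272,368); F=[(c,np.flatnonzero(m[:,c])[0]-.5) for c in cols]
def fit(p,sw):
    P=onz(f,p,.006)[:,:2]; v=cv2.fitLine(P.astype(np.float32),cv2.DIST_HUBER,0,1e-4,1e-4).ravel(); a=np.degrees(np.arctan2(v[1],v[0])); return v,((a-sw+90)%180)-90
l,al=fit(L,0);r,ar=fit(Rr,0);fr,af=fit(F,90); print('angles',al,ar,af)
def X(a,b):
    t=np.linalg.solve(np.c_[a[:2],-b[:2]],b[2:]-a[2:]); return a[2:]+t[0]*a[:2]
c1,c2=X(l,fr),X(r,fr); print(c1,c2,np.linalg.norm(c1-c2))
y=np.radians(np.mean([al,ar])); print('grip',(c1+c2)/2+.03*np.array([np.cos(y),np.sin(y)]))
print('griptop',onz(f,[(312,206),(327,206),(327,252),(312,252)],.046))
print('bar ends z32',onz(f,[(262,288),(381,288)],.032)); print('orange corner',onz(f,[(433,233),(447,315)],.006))
E
```

```text
angles -2.6120148 -2.842598 -3.131607
[ 0.5469 -0.2723] [ 0.5529 -0.1632] 0.10929455
grip [ 0.5798 -0.2192]
griptop [[ 0.5561 -0.2245  0.046 ]
 [ 0.5565 -0.2113  0.046 ]
 [ 0.5987 -0.2123  0.046 ]
 [ 0.5983 -0.226   0.046 ]]
bar ends z32 [[ 0.6375 -0.2767  0.032 ]
 [ 0.6412 -0.16    0.032 ]]
orange corner [[ 0.5935 -0.1028  0.006 ]
 [ 0.6857 -0.0828  0.006 ]]
```

```bash
python3 mv.py .5795 -.219 .031 -2.8
```

```text
t 2.15 q [ -20.7398   22.4038   96.5038   -0.0542   61.1991 -108.8949] tcp [ 0.5809 -0.2185  0.3598] F [-0.3417  0.0161 -0.2394] op 0.09158372860548454
delta [ 0.1578 -0.0005 -0.0011] rot [ 0.9812 -0.1163  0.0113]
```

servo_tool --claw '[0,0,0,0,0,0,0,0]' --delta_pos '[[0.03,-0.0005,-0.001],[0.06,-0.0005,-0.001],[0.09,-0.0005,-0.001],[0.12,-0.0005,-0.001],[0.14,-0.0005,-0.001],[0.15,-0.0005,-0.001],[0.157,-0.0005,-0.001],[0.157,-0.0005,-0.001]]' --angular '[[1,0,0],[1,0,0],[1,0,0],[1,0,0],[1,0,0],[1,0,0],[1,0,0],[1,0,0]]'

```text
t: 2.82
tcp_pos: [0.5793, -0.2179, 0.2023]
orientation: [[-0.003, 0.048, 0.999], [0.0, 0.999, -0.048], [-1.0, 0.0, -0.003]]
wrist_force: [-0.3, 0.2, 0.2]
opening: 0.0923
```

```bash
python3 - <<'E'
from h import *
a=cv2.convertScaleAbs(grab('wrist')['img'],alpha=1.4); b=cv2.convertScaleAbs(grab('side')['img'],alpha=1.4)
cv2.imwrite('pics/w2.png',np.hstack([a[100:,120:520],b[100:,240:640]])[:,:,::-1])
E
python3 mv.py .5795 -.219 .031 -2.8
```

```text
t 2.9167 q [ -20.7818   33.6871  101.7976   -0.0636   44.5434 -107.9524] tcp [ 0.58   -0.2187  0.2039] F [-0.1533 -0.3888  0.2498] op 0.09201990128868079
delta [ 0.0019 -0.0004 -0.0005] rot [ 0.0159 -0.0405  0.0338]
```

View pics/w2.png

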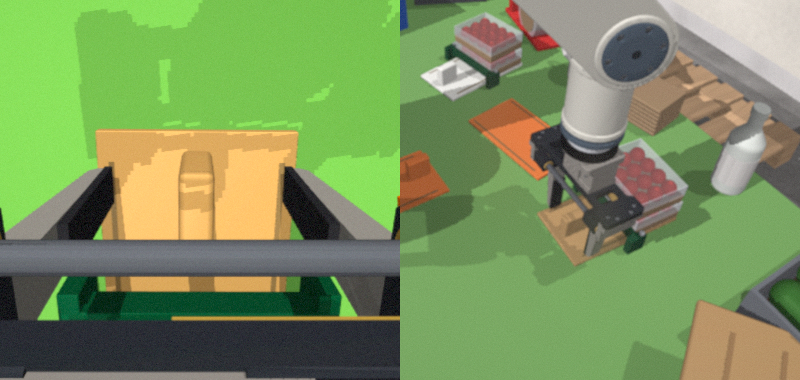

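The grip sits midway between the fingers, at crop (197,200), and the stack is undisturbed. Closing now.

servo_tool --claw '[0.5,0.7,0.75,0.8,0.85,0.9,1,1]' --delta_pos '[[0,0,0],[0,0,0],[0,0,0],[0,0,0],[0,0,0],[0,0,0],[0,0,0],[0,0,0]]' --angular '[[0,0,0],[0,0,0],[0,0,0],[0,0,0],[0,0,0],[0,0,0],[0,0,0],[0,0,0]]' --force 20

```text
t: 3.58
tcp_pos: [0.58, -0.2187, 0.2039]
orientation: [[-0.001, 0.049, 0.999], [-0.0, 0.999, -0.049], [-1.0, -0.0, -0.001]]
wrist_force: [0.0, 1.0, -0.2]
opening: 0.0406
```

servo_tool --claw '[1,1,1]' --delta_pos '[[0,0,0],[0,0,0],[0,0,0]]' --angular '[[0,0,0],[0,0,0],[0,0,0]]'

```text
t: 3.83
tcp_pos: [0.58, -0.2187, 0.2038]
orientation: [[-0.001, 0.049, 0.999], [-0.0, 0.999, -0.049], [-1.0, -0.0, -0.001]]
wrist_force: [-0.4, 0.0, -0.1]
opening: 0.0206
```

```bash
python3 mv.py .5795 -.219 .031 -2.8
```

```text
t 3.8333 q [ -20.7845   33.6972  101.7987   -0.0604   44.5471 -107.9497] tcp [ 0.58   -0.2187  0.2038] F [-0.4223  0.0327 -0.0591] op 0.020607371175865655
delta [ 0.0018 -0.0004 -0.0005] rot [ 0.0083 -0.0539  0.027 ]
```

servo_tool --claw '[1,1,1,1]' --delta_pos '[[0,0,0],[0,0,0],[0,0,0],[0,0,0]]' --angular '[[0,0,0],[0,0,0],[0,0,0],[0,0,0]]'

```text
t: 4.17
tcp_pos: [0.58, -0.2187, 0.2038]
orientation: [[-0.001, 0.049, 0.999], [-0.0, 0.999, -0.049], [-1.0, -0.0, -0.001]]
wrist_force: [-0.3, 0.2, -0.2]
opening: 0.0159
```

servo_tool --claw '[1,1,1,1,1,1,1,1]' --delta_pos '[[0,0,-0.0015],[0,0,-0.003],[0,0,-0.005],[0,0,-0.007],[0,0,-0.009],[0,0,-0.011],[0,0,-0.013],[0,0,-0.015]]' --angular '[[0,0,0],[0,0,0],[0,0,0],[0,0,0],[0,0,0],[0,0,0],[0,0,0],[0,0,0]]'

```text
t: 4.83
tcp_pos: [0.5647, -0.218, 0.2038]
orientation: [[-0.001, 0.049, 0.999], [-0.0, 0.999, -0.049], [-1.0, -0.0, -0.001]]
wrist_force: [1.9, 0.0, -1.5]
opening: 0.0161
```

```bash
python3 - <<'E'
from h import *
a=cv2.convertScaleAbs(grab('scene')['img'],alpha=1.3)[290:440,120:320]; b=cv2.convertScaleAbs(grab('side')['img'],alpha=1.4)[220:370,340:540]
cv2.imwrite('pics/s3.png',cv2.resize(np.hstack([a,b]),None,fx=2,fy=2)[:,:,::-1])
E
python3 mv.py .5795 -.219 .031 -2.8
```

```text
t 4.9333 q [ -21.2456   32.7485  103.7244   -0.074    43.615  -108.3841] tcp [ 0.5644 -0.218   0.2038] F [ 0.6134 -0.1135 -1.1334] op 0.01630945656741415
delta [ 0.0018 -0.0003  0.0151] rot [-0.0079 -0.0995  0.0206]
```

View pics/s3.png

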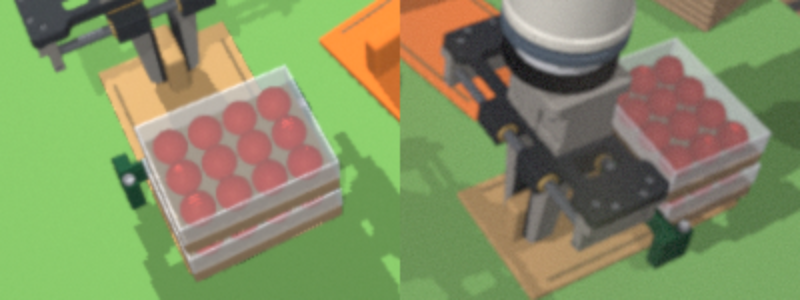

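The board is following at an opening of 16 mm. The stack is still square behind the bar, with the bar post at crop (128,180). I'll keep sliding.

servo_tool --claw '[1,1,1,1,1,1,1,1]' --delta_pos '[[0,0,-0.002],[0,0,-0.005],[0,0,-0.008],[0,0,-0.011],[0,0,-0.014],[0,0,-0.017],[0,0,-0.02],[0,0,-0.023]]' --angular '[[0,0,0],[0,0,0],[0,0,0],[0,0,0],[0,0,0],[0,0,0],[0,0,0],[0,0,0]]'

```text
t: 5.6
tcp_pos: [0.5412, -0.2168, 0.2039]
orientation: [[-0.002, 0.049, 0.999], [-0.0, 0.999, -0.049], [-1.0, -0.0, -0.002]]
wrist_force: [3.7, -0.3, -2.2]
opening: 0.0159
```

servo_tool --claw '[1,1,1,1,1,1,1,1]' --delta_pos '[[0,0,-0.003],[0,0,-0.006],[0,0,-0.009],[0,0,-0.012],[0,0,-0.015],[0,0,-0.018],[0,0,-0.021],[0,0,-0.024]]' --angular '[[0,0,0],[0,0,0],[0,0,0],[0,0,0],[0,0,0],[0,0,0],[0,0,0],[0,0,0]]'

```text
t: 6.27
tcp_pos: [0.5171, -0.2157, 0.204]
orientation: [[-0.001, 0.049, 0.999], [-0.0, 0.999, -0.049], [-1.0, -0.001, -0.001]]
wrist_force: [5.6, -1.3, -3.3]
opening: 0.0158
```

```bash
python3 - <<'E'
from h import *
a=cv2.convertScaleAbs(grab('scene')['img'],alpha=1.3)[270:420,120:320]; b=cv2.convertScaleAbs(grab('side')['img'],alpha=1.4)[220:370,340:540]
cv2.imwrite('pics/s4.png',cv2.resize(np.hstack([a,b]),None,fx=2,fy=2)[:,:,::-1])
E
python3 mv.py .5795 -.219 .031 -2.8
```

```text
t 6.3667 q [ -22.7883   29.8714  109.5293   -0.0882   40.7166 -109.9101] tcp [ 0.5167 -0.2156  0.2039] F [ 0.6312 -0.5902 -0.906 ] op 0.015406350759706868
delta [ 0.0018 -0.0003  0.0629] rot [-0.0113 -0.1299  0.014 ]
```

View pics/s4.png

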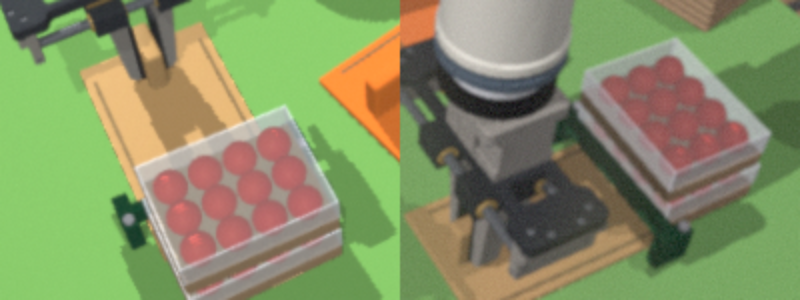

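63 mm out and the stack is unmoved. Continuing, with a slight downward trim because the wrist reads about -3 N in z.

servo_tool --claw '[1,1,1,1,1,1,1,1]' --delta_pos '[[0,0,-0.002],[0.0001,0,-0.005],[0.0002,0,-0.008],[0.0002,0,-0.011],[0.0002,0,-0.014],[0.0003,0,-0.017],[0.0003,0,-0.02],[0.0003,0,-0.023]]' --angular '[[0,0,0],[0,0,0],[0,0,0],[0,0,0],[0,0,0],[0,0,0],[0,0,0],[0,0,0]]'

```text
t: 7.03
tcp_pos: [0.4934, -0.2145, 0.2038]
orientation: [[-0.002, 0.049, 0.999], [-0.0, 0.999, -0.049], [-1.0, -0.0, -0.002]]
wrist_force: [2.3, -0.0, 0.8]
opening: 0.0161
```

servo_tool --claw '[1,1,1,1,1,1,1,1]' --delta_pos '[[0,0,-0.003],[0,0,-0.006],[0,0,-0.009],[0,0,-0.012],[0,0,-0.015],[0,0,-0.018],[0,0,-0.021],[0,0,-0.024]]' --angular '[[0,0,0],[0,0,0],[0,0,0],[0,0,0],[0,0,0],[0,0,0],[0,0,0],[0,0,0]]'

```text
t: 7.7
tcp_pos: [0.4691, -0.2133, 0.2038]
orientation: [[-0.002, 0.049, 0.999], [-0.0, 0.999, -0.049], [-1.0, -0.0, -0.002]]
wrist_force: [1.4, -1.1, 0.0]
opening: 0.0154
```

servo_tool --claw '[1,1,1,1,1,1,1,1]' --delta_pos '[[0,0,-0.003],[0,0,-0.006],[0,0,-0.009],[0,0,-0.012],[0,0,-0.015],[0,0,-0.018],[0,0,-0.02],[0,0,-0.02]]' --angular '[[0,0,0],[0,0,0],[0,0,0],[0,0,0],[0,0,0],[0,0,0],[0,0,0],[0,0,0]]'

```text
t: 8.37
tcp_pos: [0.4485, -0.2122, 0.2038]
orientation: [[-0.003, 0.049, 0.999], [0.0, 0.999, -0.049], [-1.0, -0.0, -0.003]]
wrist_force: [-1.6, 0.1, 1.2]
opening: 0.0159
```

```bash
python3 - <<'E'
from h import *
a=cv2.convertScaleAbs(grab('scene')['img'],alpha=1.3)[250:430,80:320]; b=cv2.convertScaleAbs(grab('side')['img'],alpha=1.4)[220:400,300:540]
cv2.imwrite('pics/s5.png',cv2.resize(np.hstack([a,b]),None,fx=1.66,fy=1.66)[:,:,::-1])
E
python3 mv.py .5795 -.219 .031 -2.8
```

```text
t 8.4667 q [ -25.4655   25.9873  117.3876   -0.129    36.8199 -112.5502] tcp [ 0.4486 -0.2122  0.2038] F [-3.1375 -1.1142  2.6976] op 0.015933916918338925
delta [ 0.0013 -0.0003  0.1311] rot [-0.0119 -0.2095 -0.0037]
```

View pics/s5.png

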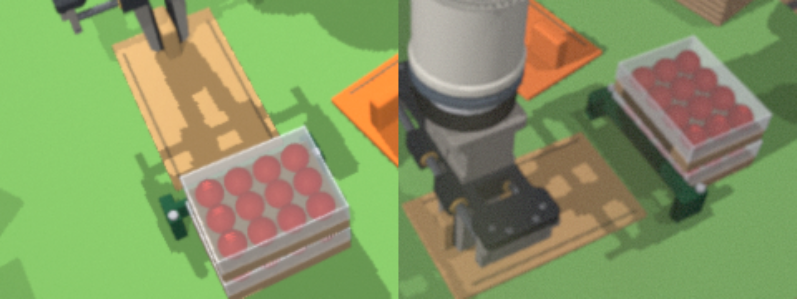

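The board's rear edge has a visible gap to the bar (side crop: edge (580,137)-(643,215), bar (590,105)-(690,205)), and the stack is upright. Releasing.

servo_tool --claw '[0.8,0.7,0.6,0.5,0.4,0.3,0.3,0.3]' --delta_pos '[[0,0,0],[0,0,0],[0,0,0],[0,0,0],[0,0,0],[0,0,0],[0,0,0],[0,0,0]]' --angular '[[0,0,0],[0,0,0],[0,0,0],[0,0,0],[0,0,0],[0,0,0],[0,0,0],[0,0,0]]'

```text
t: 9.13
tcp_pos: [0.4486, -0.2122, 0.2037]
orientation: [[-0.004, 0.049, 0.999], [0.0, 0.999, -0.049], [-1.0, 0.0, -0.004]]
wrist_force: [-0.2, 0.2, 0.1]
opening: 0.0625
```

servo_tool --claw '[0.3,0.3,0.3,0.3,0.3,0.3,0.3,0.3]' --delta_pos '[[-0.005,0,0],[-0.02,0,0],[-0.04,0,0],[-0.07,0,0],[-0.1,0,0],[-0.13,0,0],[-0.15,0,0],[-0.15,0,0]]' --angular '[[0,0,0],[0,0,0],[0,0,0],[0,0,0],[0,0,0],[0,0,0],[0,0,0],[0,0,0]]'

```text
t: 9.8
tcp_pos: [0.4503, -0.2128, 0.3583]
orientation: [[0.003, 0.049, 0.999], [-0.003, 0.999, -0.049], [-1.0, -0.003, 0.003]]
wrist_force: [0.6, -0.2, 0.3]
opening: 0.0641
```

```bash
python3 - <<'E'
from h import *
a=cv2.convertScaleAbs(grab('scene')['img'],alpha=1.3)[190:440,80:480]; b=cv2.convertScaleAbs(grab('side')['img'],alpha=1.4)[100:400,240:640]
cv2.imwrite('pics/s6.png',np.hstack([np.vstack([a,np.zeros((50,400,3),np.uint8)]),b])[:,:,::-1])
np.set_printoptions(precision=4,suppress=True)
f=grab('wrist'); cv2.imwrite('pics/w6.png',cv2.convertScaleAbs(f['img'],alpha=1.4)[:,:,::-1])
E
python3 mv.py .5795 -.219 .031 -2.8
```

```text
t 9.95 q [ -25.4409   12.3219  111.9046   -0.0912   55.9894 -112.5791] tcp [ 0.4488 -0.2121  0.3533] F [ 0.0067  0.0243 -0.136 ] op 0.06421502051707896
delta [ 0.1508 -0.0005  0.1315] rot [-0.0106 -0.2283 -0.0133]
```

View pics/s6.png

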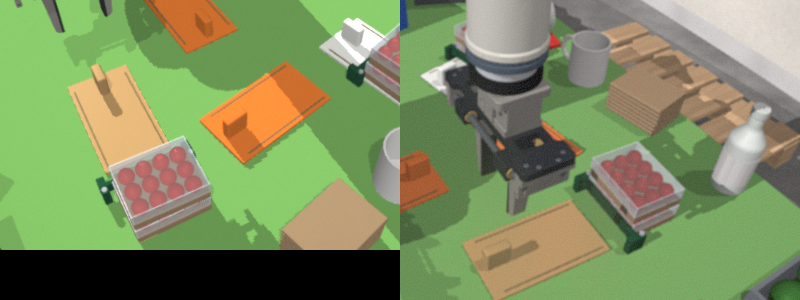

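View pics/w6.png

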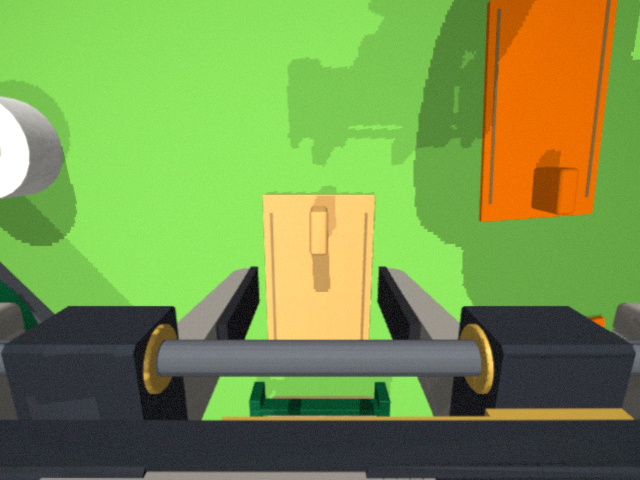

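The board lies flat with its rear corners at side crop (578,202) and (608,246), green bench shows before the bar, and the stack is upright. I'll run one numeric check on the gap and then hand in.

```bash
python3 - <<'E'
from h import *
from workcell import bot
D=load('side'); r=onz(D,[(418,302),(448,346)],.006); b=onz(D,[(414+8,286+4),(462,334)],.032)
print(r,b)
if r[:,0].max()<.63: print(bot.finish_job())
E
```

```text
[[ 0.62564154 -0.17814731  0.006     ]
 [ 0.61287551 -0.27071275  0.006     ]] [[ 0.63002999 -0.17704277  0.032     ]
 [ 0.62906202 -0.27635314  0.032     ]]
the job is handed in; nothing more can be done
None
```

I took the tan board by its upright grip, slid it about 131 mm straight out under the bar, released it and raised the arm. The job is handed in at about 10 s; no verdict was reported.

- **Clearance:** From the arm's travel, the board's rear edge is at x of about 0.613 m. The bar was measured at x of 0.6375–0.641 m, which leaves a gap of roughly 24 mm. Bare bench shows between them in the last pictures.
- **Stack:** Both punnets still look stacked, square and upright behind their bar.
- **Board and surroundings:** The tan board looks flat on the bench. Nothing was lifted, and the white board and its stack look undisturbed.
- **Forces:** Every wrist force reading stayed under about 7 N, and it was near zero after release.

**Disagreement:** A last check from coarse, hand-picked side-view pixels put the rear corners at x = 0.626 and 0.613 m and the bar at about 0.63 m. That makes the gap only about 4 mm on one side and 16 mm on the other. The two rear corners also disagree with each other and with the board's straight heading, so I trusted the arm's travel and the visible gap instead.

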